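# Pull the brass gap spacer from the welding jig

### The job

The weld has been tacked, so the brass spacer can come out: grip it by the edge that sticks up, pull it straight up out of the narrow gap between the two rusty box sections, and set it down in the red tray. Lower it to the tray floor before letting go, do not drop it in; it may stand or lie there. Leave the grey steel spacer standing in the gap where it is.

Things in the scene. Friction and masses are not known exactly. Their poses are not given: they have to be found in the camera images.
- brass_spacer: Yellow brass flat bar, 36 (x) x 12 (y) x 100 (z) mm, about 0.36 kg, with a black dot 10 mm wide (drilled hole) near the top of both broad faces. It is loose and stands upright in the jig's gap, its 12 mm thickness (y) across the gap, with about 2 mm of play on each side. Origin: centre of its underside; z up along its length. Its top 40 mm stand out above the box sections. It may be at either end of the gap.
- steel_spacer: Light grey steel flat bar of the very same shape and size as the brass one, standing in the same gap, 80 to 140 mm from it (centre to centre). Origin: centre of its underside. It stays where it is.
- jig: Fixed welding jig: black base plate 280 (x) x 120 (y) x 10 mm; on it two rust-brown steel box sections, each 260 long (x), 40 wide and 60 mm high, side by side with a gap of 16 mm between them that runs along the jig's x, on its centre line. Gap floor 10 mm, box tops 70 mm above the work surface. Origin: centre of the base plate's underside, on the work surface. A low steel stop closes each end of the gap.
- tray: Fixed open red sheet-metal tray, 220 (x) x 180 (y) x 30 mm high, walls and floor 4 mm thick. Origin: centre of its underside, on the work surface. It lies on the other side (left or right) of the jig's place.
Not all that is in view belongs to the job. Several things have the shape of the brass_spacer; the one meant has the colours described above. There is more than one size of the steel_spacer; the job needs the smaller.

How it is judged:
On the way, in this order (a step that is already met when the one before it is completed fails the run):
1. the brass spacer is held clear above the gap (z of brass_spacer in the frame of jig above 0.072 m and contact force between brass_spacer and the fingers above 0.3 N), for 0.1 s.
2. still held, its foot is lowered to within 20 mm of the tray's floor, inside the tray (z of brass_spacer in the frame of tray below 0.024 m and x of brass_spacer in the frame of tray between -0.106 and 0.106 m and y of brass_spacer in the frame of tray between -0.086 and 0.086 m and contact force between brass_spacer and the fingers above 0.3 N), for 0.06 s.
At the end, for the whole second after the job is handed in: The brass spacer rests in the tray, standing or lying, its foot inside the walls and no higher than 30 mm above the work surface, released and at rest. The steel spacer still stands in the gap, within 20 mm of where it was and within about 11 degrees of upright (z of brass_spacer in the frame of tray below 0.03 m and x of brass_spacer in the frame of tray between -0.108 and 0.108 m and y of brass_spacer in the frame of tray between -0.088 and 0.088 m and linear speed of brass_spacer below 0.03 m/s and contact force between brass_spacer and tray above 0.3 N and distance of steel_spacer from where it was at the start of the episode below 0.02 m and angle between steel_spacer's own z axis and vertical below 0.2 rad); the robot touches nothing.
It fails at once if the steel spacer is shifted more than 20 mm (distance of steel_spacer from where it was at the start of the episode above 0.02 m).
It also fails if it takes over 43 s, if anything falls off the work surface, if the arm or the gripper's body presses on something with over 40 N, if the wrist force passes 120 N, or if a joint passes its speed limit or range.

### The arm

A 7-joint arm with a two-finger parallel gripper is mounted at the origin on the work surface. World frame = base frame: x ahead of the robot, y to its left, z up, the work surface at z = 0. Lengths are in m, angles in rad, forces in N, time in s.
With the tool pointing down it reaches from about 0.425 to 0.8 m from the base axis. Payload 8.3 kg.
Tool frame: the origin (TCP) lies midway between the tips of the shut fingers; the grasp point (between the pads) lies 19 mm behind it; y points along the fingers, z is the direction in which the jaws open and shut, and the axes are right-handed (so a half turn about y gives the same grasp; the last joint's range is limited). The gripper opens to 85 mm and grips with 20 to 120 N. Pads are 22 mm wide; open, the fingers measure 114 mm over their backs; the gripper's body (76 mm by 85 mm) begins 54 mm behind the grasp point. The pads swing forward as they close: fully open they stand 13 mm farther back than shut.
Start: joints at [1.247, 0.383, 0.016, 1.37, -0.006, 1.388, -0.046], TCP at [0.161, -0.604, 0.231] pointing down, gripper open.
Joint ranges: [-2.95, 2.95], [-0.25, 2.06], [-1.52, 1.56], [0.18, 2.33], [-1.44, 4.58], [0.02, 2.06], [-3.01, 3.01]. Speed limits (rad/s): [2.39, 2.39, 3.01, 3.01, 3.14, 3.14, 3.14].

### API

Orientations are given as a unit quaternion [x, y, z, w].
In Python, from station import r gives the robot as it stands.
- The arm moves only by the shell command python3 -m handwheel 'ROWS' [FORCE]. ROWS is JSON, a list of rows, each an object with "hand": the finger opening in cm, from 0 to 8.54; "linear": the shift along the tool's x, y, z in cm, a list of three; "rot": the turn, a rotation vector about the tool's x, y, z in rad, a list of three. In form: [{"hand": hand, "linear": [x, y, z], "rot": [ax, ay, az]}, ...]. A call has 1 to 12 rows; each row shifts and turns the commanded pose from where the row before left it, along the tool's axes as they then stand; what a row does not reach is not made up. A row lasts 1/12 s, in which the tool goes at most 41.7 mm and 7.16 degrees, less where a joint would pass 70% of its speed; a pose out of reach is approached as far as the arm can. A call is refused whole if a number of a shift passes 4.17 or a number of a turn 0.125, either way. A call with a gripper value outside its range is refused whole. The fingers move at their own pace and stop on an object; FORCE is the grip in N (left out, the last holds). Time passes only in rows, so rows that do not move let the fingers close. It gives the time, the measured TCP pose, the force and the opening at its end, in the units of the state.
- r.observe(): the state, without advancing time (a new reading comes with each control period).
- r.snapshot(name): name is "scene" or "side" or "wrist"; returns a dict with "image" (480x640x3 uint8, red, green, blue), "depth" (480x640 float32, m along the optical axis (not along the pixel's ray), 0 where there is no reading), "vertical_fov" (degrees; the focal length in pixels is half the picture's height over the tangent of half this angle, whatever the lens; pixels are square), "cx", "cy" (the principal point, pixels), "R" (3x3) and "t" (3): a world point X has camera coordinates R X + t; the wrist camera has in their place "mount" (4x4, takes a point from camera to tool coordinates, whose origin is the TCP and whose axes are the tool frame's). Camera axes: x right, y down, z forward; pixel columns grow to the right and rows downward; lengths in m; the calibration is good to about 2 mm. A picture is of the moment at which its call begins: read the wrist's pose just before it.
- r.sign_off(): hands the job in, once; it reports no verdict.
The state is a dict: "t": time; "q": joint angles; "joint_velocities": joint speeds; "effort": joint torques, N m; "eef_pos": TCP position; "tcp_rot": TCP orientation; "contact_force": force on the tool from outside, world axes, zero at the start; "torque": the same for the moment, N m; "gripper_width": finger opening in m.
Only numpy, scipy, OpenCV 4.12 (cv2) and the standard library are available. Lean on these libraries where they do the work, as an engineer would, in place of code of your own. Each camera call takes 0.05 s, during which the arm holds its last target. There are 200 camera calls.

## Working session

There is one attempt and no reset: what is moved stays moved. The work goes in short steps, Python scripts to look and compute and a shell command to move; the robot and the scene stay as the last step left them, time stands still between calls to the robot, and variables do not carry over. Pictures are saved under pics/ and viewed, about 8 in all and at most 12, crops included, and the job is handed in when it is done.

```bash
mkdir -p pics; ls; cat > h.py <<'E'
import numpy as np, cv2
from station import r
from scipy.spatial.transform import Rotation as Ro
def snap(n,f):
    o=r.observe(); s=r.snapshot(n); cv2.imwrite('pics/'+f+'.png',s['image'][:,:,::-1]); np.savez('pics/'+f+'.npz',eef=o['eef_pos'],rot=o['tcp_rot'],**s); return s,o
def cam(s,o=None):
    f=240/np.tan(np.radians(s['vertical_fov'])/2)
    if 'mount' in s:
        T=np.eye(4);T[:3,:3]=Ro.from_quat(o['tcp_rot']).as_matrix();T[:3,3]=o['eef_pos'];M=T@np.array(s['mount'])
        return f,M[:3,:3],M[:3,3]
    R=np.array(s['R']);return f,R.T,-R.T@np.array(s['t'])
def pt(s,o,u,v,z=None):
    f,A,c=cam(s,o); d=A@np.array([(u-s['cx'])/f,(v-s['cy'])/f,1])
    return c+d*((z-c[2])/d[2] if z is not None else s['depth'][int(v),int(u)])
E
python3 - <<'E'
from h import *
a,o=snap('scene','scene1');b,o=snap('side','side1')
print({k:o[k] for k in('t','eef_pos','tcp_rot','contact_force','gripper_width')})
print(Ro.from_quat(o['tcp_rot']).as_matrix().round(3))
for s in(a,b):
    f,A,c=cam(s);print(f,s['cx'],s['cy'],c,A[:,2],s['depth'].min(),s['depth'].max())
E
```

```text
pics
{'t': 0.05, 'eef_pos': array([ 0.16106114, -0.60338799,  0.23029263]), 'tcp_rot': array([-0.09207057,  0.70176915, -0.70043166,  0.09186164]), 'contact_force': array([ 0.23544664,  0.1130015 , -0.03454788]), 'gripper_width': 0.08522303421526199}
[[-0.966 -0.001  0.258]
 [-0.258  0.002 -0.966]
 [ 0.    -1.    -0.002]]
534.1430578258972 313.98091756207145 240.72918753866566 [0.88108878 0.62926729 0.70065906] [-0.33046094 -0.64483447 -0.68919088] 0.0 3.7687457
575.0501055902099 310.2397273692072 245.38256290056592 [ 0.11480579 -0.41386538  0.61678773] [ 0.50379232  0.53915662 -0.67490995] 0.0 2.9815967
```

View pics/scene1.png

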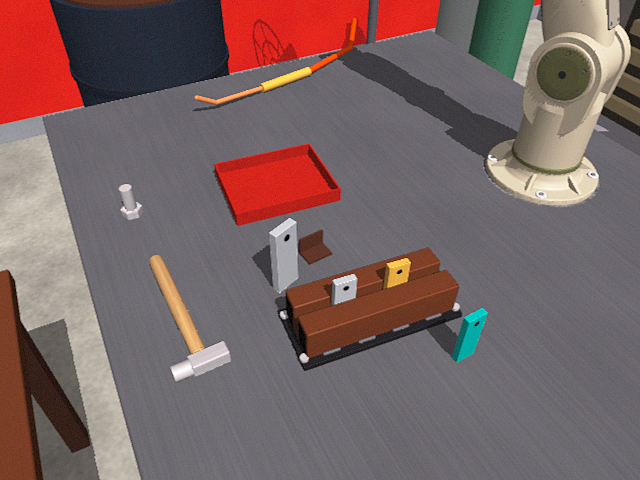

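View pics/side1.png

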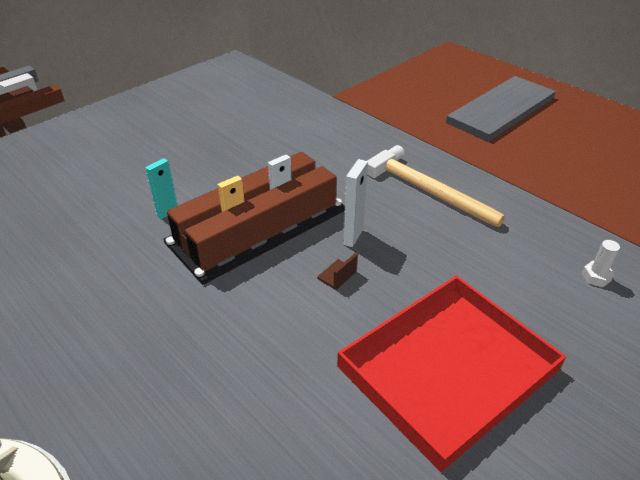

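Both views show the brass spacer (scene ~398,273; side ~231,193) at the near-robot end of the gap. The grey spacer is at (344,289) / (280,171), the tray at (278,183) / (450,365), and a tall grey decoy stands between jig and tray (284,255 / 356,200).

```bash
cat > m.py <<'E'
from h import *
def load(f):
    d=np.load('pics/'+f+'.npz');return {k:d[k] for k in d.files}
def cloud(s,o=None):
    f,A,c=cam(s,o);v,u=np.mgrid[:480,:640];D=s['depth']
    P=np.stack([(u-s['cx'])/f*D,(v-s['cy'])/f*D,D],-1);return P@A.T+c
def rect(P): 
    (c,w,a)=cv2.minAreaRect((P[:,:2]*1000).astype(np.float32));return np.round(c,1),np.round(w,1),round(a,1)
E
python3 - <<'E'
from m import *
for n in('scene1','side1'):
    s=load(n);P=cloud(s);H=cv2.cvtColor(s['image'],cv2.COLOR_RGB2HSV);h,S,V=[H[...,i].astype(int) for i in range(3)];ok=s['depth']>0
    z=P[...,2]; print(n,'table z',np.median(z[350:,250:350]) )
    def rep(nm,M,box=None,top=None):
        if box: 
            B=np.zeros_like(M);B[box[1]:box[3],box[0]:box[2]]=1;M=M&B
        M=M&ok; Q=P[M]
        if top is None: top=np.percentile(Q[:,2],97)
        T=Q[abs(Q[:,2]-top)<.004]; print(nm,M.sum(),'z',np.percentile(Q[:,2],[2,50,98]).round(3),'top',round(float(top),3),len(T),rect(T), 'allmean',Q.mean(0).round(3))
    bb={'scene1':[(375,250,420,300),(325,268,362,308),(205,140,345,225),(265,212,303,295),(280,240,465,360)],'side1':[(215,170,250,215),(265,150,295,190),(330,270,570,470),(340,155,372,250),(160,150,345,265)]}[n]
    brass=(h>15)&(h<32)&(S>120);grey=(S<50)&(V>120);red=((h<5)|(h>174))&(S>200)&(V>120);br=((h<14)&(S>100)&(V<140))
    rep('brass',brass,bb[0]);rep('steel',grey,bb[1]);rep('tray',red,bb[2],.03);rep('tall',grey,bb[3]);rep('boxtop',br,bb[4],.07)
    cy=(h>80)&(h<95)&(S>120);rep('cyan',cy)
E
```

```text
scene1 table z -0.0002661125062832781
brass 587 z [0.062 0.091 0.111] top 0.111 150 (array([505.5, 178.7]), array([12.6, 36.4]), 86.6) allmean [0.507 0.181 0.09 ]
steel 546 z [0.051 0.092 0.111] top 0.11 161 (array([595.2, 170. ]), array([13.7, 36.9]), 86.4) allmean [0.594 0.172 0.09 ]
tray 6261 z [0.001 0.004 0.03 ] top 0.03 615 (array([ 542.2, -209.8]), array([183.8, 221. ]), 84.1) allmean [ 0.543 -0.214  0.009]
tall 1683 z [-0.001  0.076  0.134] top 0.134 239 (array([639.5,  47.4]), array([48.6, 17.8]), 21.3) allmean [0.64  0.051 0.074]
boxtop 9706 z [0.004 0.067 0.071] top 0.07 5186 (array([545.9, 174.9]), array([ 97.7, 259.9]), 84.8) allmean [0.556 0.182 0.055]
cyan 1023 z [-0.001  0.059  0.101] top 0.1 180 (array([458.4, 307.3]), array([37.4, 12.9]), 4.1) allmean [0.464 0.283 0.056]
side1 table z 0.000713279029364744
brass 555 z [0.068 0.089 0.111] top 0.11 71 (array([501.9, 172.1]), array([10.9, 35.6]), 74.7) allmean [0.5   0.172 0.089]
steel 813 z [-0.001  0.081  0.112] top 0.111 132 (array([593.9, 168. ]), array([14.8, 36.3]), 86.1) allmean [0.626 0.21  0.064]
tray 736 z [0.003 0.011 0.031] top 0.03 131 (array([ 539.5, -214.8]), array([178.1, 218.7]), 84.5) allmean [ 0.551 -0.18   0.014]
tall 2139 z [-0.002  0.015  0.135] top 0.135 226 (array([637.7,  44.6]), array([50.2, 16.3]), 22.2) allmean [0.68  0.084 0.043]
boxtop 6079 z [0.015 0.056 0.072] top 0.07 1742 (array([543.6, 172.3]), array([ 99.2, 260.2]), 84.8) allmean [0.532 0.141 0.051]
cyan 1122 z [0.005 0.059 0.101] top 0.101 134 (array([455.7, 305.4]), array([35.8, 14.6]), 5.8) allmean [0.454 0.302 0.058]
```

Measurements agree: jig (0.545, 0.174) at yaw −5.2°, brass top at about (0.504, 0.1775, 0.11), steel 90 mm away. The tray is at (0.541, −0.212) at about −5.5°. I'll turn the tool about +0.351 about its y axis, then travel in an arc outside the minimum reach.

```bash
python3 -m handwheel '[{"hand":8.5,"linear":[0,0,0],"rot":[0,0.117,0]},{"hand":8.5,"linear":[0,0,0],"rot":[0,0.117,0]},{"hand":8.5,"linear":[0,0,0],"rot":[0,0.117,0]},{"hand":8.5,"linear":[-2.16,0,-3.31],"rot":[0,0,0]},{"hand":8.5,"linear":[-2.16,0,-3.31],"rot":[0,0,0]},{"hand":8.5,"linear":[-2.16,0,-3.31],"rot":[0,0,0]},{"hand":8.5,"linear":[-2.16,0,-3.31],"rot":[0,0,0]},{"hand":8.5,"linear":[-2.16,0,-3.31],"rot":[0,0,0]},{"hand":8.5,"linear":[-2.16,0,-3.31],"rot":[0,0,0]},{"hand":8.5,"linear":[-2.16,0,-3.31],"rot":[0,0,0]},{"hand":8.5,"linear":[-2.16,0,-3.31],"rot":[0,0,0]},{"hand":8.5,"linear":[-2.16,0,-3.31],"rot":[0,0,0]}]' 40
```

```text
t: 1.1
eef_pos: [0.3823, -0.3228, 0.2311]
tcp_rot: [0.032, 0.706, -0.706, -0.032]
contact_force: [1.2, -0.7, -0.6]
gripper_width: 0.085
```

```bash
python3 -m handwheel '[{"hand":8.5,"linear":[-2.16,0,-3.31],"rot":[0,0,0]},{"hand":8.5,"linear":[-2.16,0,-3.31],"rot":[0,0,0]},{"hand":8.5,"linear":[-2.16,0,-3.31],"rot":[0,0,0]},{"hand":8.5,"linear":[-2.16,0,-3.31],"rot":[0,0,0]},{"hand":8.5,"linear":[0.1,0,-3.78],"rot":[0,0,0]},{"hand":8.5,"linear":[0.1,0,-3.78],"rot":[0,0,0]},{"hand":8.5,"linear":[0.1,0,-3.78],"rot":[0,0,0]},{"hand":8.5,"linear":[0.1,0,-3.78],"rot":[0,0,0]},{"hand":8.5,"linear":[0.1,0,-3.78],"rot":[0,0,0]},{"hand":8.5,"linear":[0.1,0,-3.78],"rot":[0,0,0]},{"hand":8.5,"linear":[0.1,0,-3.78],"rot":[0,0,0]},{"hand":8.5,"linear":[0,0,0],"rot":[0,0,0]}]' 40
python3 - <<'E'
from m import *
s,o=snap('wrist','w1');R=Ro.from_quat(o['tcp_rot']).as_matrix();print(R.round(3),o['eef_pos'])
P=cloud(s,o);H=cv2.cvtColor(s['image'],cv2.COLOR_RGB2HSV);h,S,V=[H[...,i].astype(int) for i in range(3)];ok=s['depth']>0
M=(h>15)&(h<32)&(S>120)&ok
T=P[M];T=T[abs(T[:,2]-.11)<.006];print(len(T),len(T)and rect(T))
print('delta tool',R.T@(np.array([.5045,.1775,.078])-o['eef_pos'])*100)
E
```

```text
t: 2.1
eef_pos: [0.4954, 0.0727, 0.2315]
tcp_rot: [0.028, 0.708, -0.705, -0.028]
contact_force: [-0.4, 2.0, 1.0]
gripper_width: 0.0853
[[-0.997  0.    -0.079]
 [ 0.079  0.004 -0.997]
 [ 0.    -1.    -0.004]] [0.49541956 0.0726849  0.23150903]
197 (array([505.9, 176.8]), array([12.1, 35.2]), 82.1)
delta tool [ -0.08003063  15.3887893  -10.46496916]
```

View pics/w1.png

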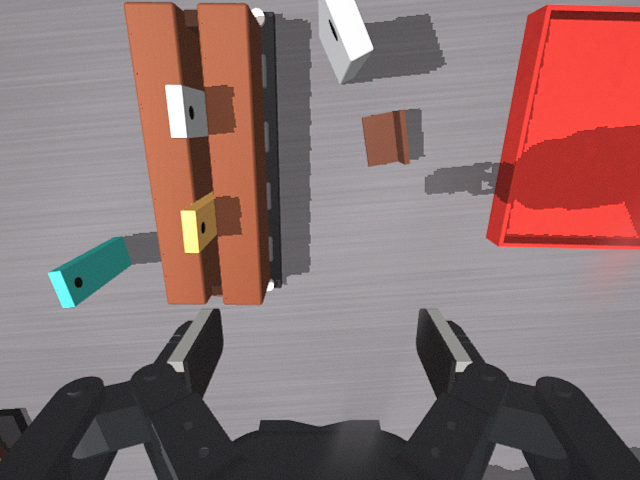

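Wrist view: brass at (200,225) with its hole, steel at (187,112), gap aligned with the tool. The brass fix (0.506, 0.177) agrees with the earlier one.

```bash
python3 -m handwheel '[{"hand":8.5,"linear":[-0.1,0,-3.49],"rot":[0,0.012,0]},{"hand":8.5,"linear":[0,0,-3.49],"rot":[0,0,0]},{"hand":8.5,"linear":[0,0,-3.4],"rot":[0,0,0]},{"hand":8.5,"linear":[0,3.0,0],"rot":[0,0,0]},{"hand":8.5,"linear":[0,3.0,0],"rot":[0,0,0]},{"hand":8.5,"linear":[0,3.0,0],"rot":[0,0,0]},{"hand":8.5,"linear":[0,0,0],"rot":[0,0,0]},{"hand":8.5,"linear":[0,0,0],"rot":[0,0,0]}]' 40
python3 - <<'E'
from m import *
s,o=snap('wrist','w2');R=Ro.from_quat(o['tcp_rot']).as_matrix();print(R.round(3),o['eef_pos'])
P=cloud(s,o);H=cv2.cvtColor(s['image'],cv2.COLOR_RGB2HSV);h,S,V=[H[...,i].astype(int) for i in range(3)];ok=s['depth']>0
M=(h>15)&(h<32)&(S>120)&ok
T=P[M];T=T[abs(T[:,2]-.11)<.006];print(len(T),len(T)and rect(T))
print('delta tool',R.T@(np.array([.505,.177,.078])-o['eef_pos'])*100)
E
```

```text
t: 2.82
eef_pos: [0.5067, 0.1653, 0.1402]
tcp_rot: [-0.035, -0.706, 0.707, 0.038]
contact_force: [0.4, -0.1, 0.7]
gripper_width: 0.0848
[[-0.995 -0.004 -0.103]
 [ 0.103 -0.001 -0.995]
 [ 0.004 -1.     0.002]] [0.5067475  0.16527478 0.14024371]
894 (array([506. , 177.6]), array([12. , 35.9]), 83.6)
delta tool [ 0.27191155  6.2235346  -1.15836798]
```

View pics/w2.png

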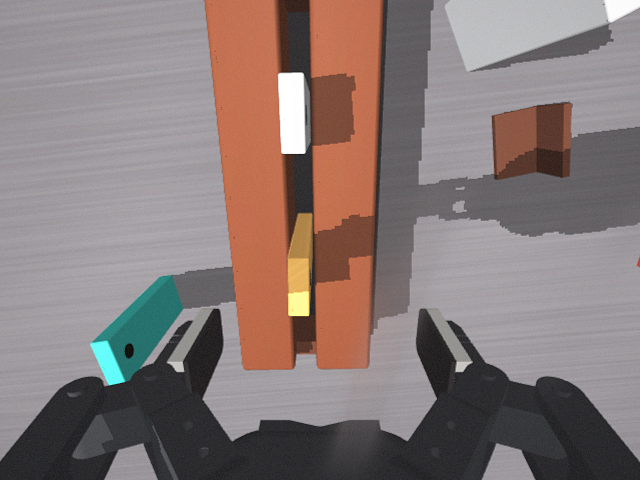

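Closer view: brass between the fingers' approach at (303,265), still ~12 mm off centre along the jaw axis. I'll centre, descend and close at 60 N.

```bash
python3 -m handwheel '[{"hand":8.5,"linear":[0.1,0,-1.2],"rot":[0,-0.01,0]},{"hand":8.5,"linear":[0,2.2,0],"rot":[0,0,0]},{"hand":8.5,"linear":[0,2.2,0],"rot":[0,0,0]},{"hand":8.5,"linear":[0,1.8,0],"rot":[0,0,0]},{"hand":8.5,"linear":[0,0,0],"rot":[0,0,0]},{"hand":8.5,"linear":[0,0,0],"rot":[0,0,0]}]' 60
python3 - <<'E'
from m import *
o=r.observe();R=Ro.from_quat(o['tcp_rot']).as_matrix();print(R.round(3),o['contact_force'])
print('delta tool',R.T@(np.array([.5055,.1775,.078])-o['eef_pos'])*100)
E
```

```text
t: 3.37
eef_pos: [0.5083, 0.1796, 0.0805]
tcp_rot: [0.033, 0.707, -0.706, -0.032]
contact_force: [0.3, 0.2, 1.1]
gripper_width: 0.0848
[[-0.996  0.001 -0.091]
 [ 0.091  0.001 -0.996]
 [-0.001 -1.    -0.001]] [0.33835623 0.24743812 1.05251406]
delta tool [0.26185356 0.25317157 0.24001185]
```

```bash
python3 -m handwheel '[{"hand":8.5,"linear":[0.2,0.15,0.2],"rot":[0,0,0]},{"hand":3,"linear":[0,0,0],"rot":[0,0,0]},{"hand":2,"linear":[0,0,0],"rot":[0,0,0]},{"hand":1,"linear":[0,0,0],"rot":[0,0,0]},{"hand":0.5,"linear":[0,0,0],"rot":[0,0,0]},{"hand":0.5,"linear":[0,0,0],"rot":[0,0,0]},{"hand":0.5,"linear":[0,0,0],"rot":[0,0,0]},{"hand":0.5,"linear":[0,0,0],"rot":[0,0,0]},{"hand":0.5,"linear":[0,0,0],"rot":[0,0,0]},{"hand":0.5,"linear":[0,0,0],"rot":[0,0,0]},{"hand":0.5,"linear":[0,0,0],"rot":[0,0,0]},{"hand":0.5,"linear":[0,0,0],"rot":[0,0,0]}]' 60
```

```text
t: 4.37
eef_pos: [0.5059, 0.1772, 0.0781]
tcp_rot: [0.033, 0.706, -0.706, -0.032]
contact_force: [-0.1, 0.3, 4.6]
gripper_width: 0.0111
```

Gripped at 11 mm with little side force. Lifting straight up.

```bash
python3 -m handwheel '[{"hand":0.5,"linear":[0,-0.5,0],"rot":[0,0,0]},{"hand":0.5,"linear":[0,-1,0],"rot":[0,0,0]},{"hand":0.5,"linear":[0,-1.5,0],"rot":[0,0,0]},{"hand":0.5,"linear":[0,-1.5,0],"rot":[0,0,0]},{"hand":0.5,"linear":[0,-1.5,0],"rot":[0,0,0]},{"hand":0.5,"linear":[0,-1.5,0],"rot":[0,0,0]},{"hand":0.5,"linear":[0,-1.5,0],"rot":[0,0,0]},{"hand":0.5,"linear":[0,-1,0],"rot":[0,0,0]},{"hand":0.5,"linear":[0,0,0],"rot":[0,0,0]},{"hand":0.5,"linear":[0,0,0],"rot":[0,0,0]}]' 60
python3 - <<'E'
from m import *
s,o=snap('scene','s2');print(o['eef_pos'],o['contact_force'],o['gripper_width'])
P=cloud(s);H=cv2.cvtColor(s['image'],cv2.COLOR_RGB2HSV);h,S,V=[H[...,i].astype(int) for i in range(3)]
M=(h>15)&(h<32)&(S>120)&(s['depth']>0);M[:200]=0
Q=P[M];print(len(Q),np.percentile(Q,[1,50,99],axis=0).round(3))
E
```

```text
t: 5.2
eef_pos: [0.5057, 0.177, 0.178]
tcp_rot: [0.033, 0.706, -0.706, -0.032]
contact_force: [0.6, -0.1, -3.0]
gripper_width: 0.0115
[0.50571682 0.17701568 0.17803209] [ 0.57156353 -0.13763299 -3.0382584 ] 0.011518337277942147
1765 [[ 0.452 -0.221 -0.185]
 [ 0.523  0.154  0.069]
 [ 1.11   0.186  0.21 ]]
```

View pics/s2.png

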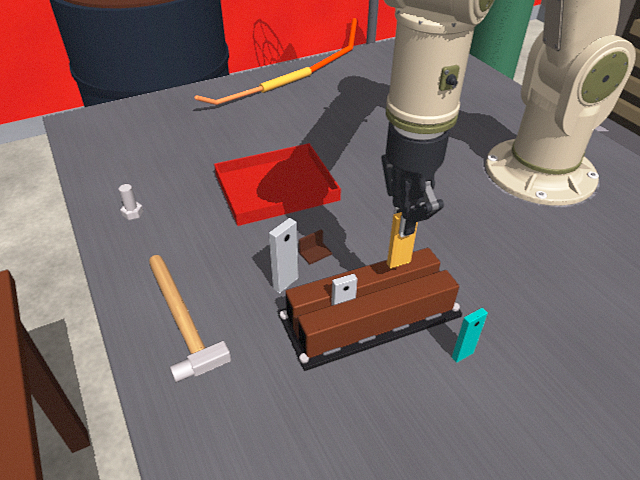

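The spacer hangs clear of the gap, foot near (400,265) at about 0.11 m, and the steel one is still standing. The weight reads −3 N as expected. Moving over the tray centre.

```bash
python3 -m handwheel '[{"hand":0.5,"linear":[-0.3,-1,1.5],"rot":[0,0,0]},{"hand":0.5,"linear":[-0.7,-1,3.0],"rot":[0,0,0]},{"hand":0.5,"linear":[-0.7,0,3.7],"rot":[0,0,0]},{"hand":0.5,"linear":[-0.7,0,3.7],"rot":[0,0,0]},{"hand":0.5,"linear":[-0.7,0,3.7],"rot":[0,0,0]},{"hand":0.5,"linear":[-0.7,0,3.7],"rot":[0,0,0]},{"hand":0.5,"linear":[-0.7,0,3.7],"rot":[0,0,0]},{"hand":0.5,"linear":[-0.7,0,3.7],"rot":[0,0,0]},{"hand":0.5,"linear":[-0.7,0,3.7],"rot":[0,0,0]},{"hand":0.5,"linear":[-0.7,0,3.7],"rot":[0,0,0]},{"hand":0.5,"linear":[-0.7,0,3.0],"rot":[0,0,0]},{"hand":0.5,"linear":[-0.4,0,1.4],"rot":[0,0,0]}]' 60 && python3 -m handwheel '[{"hand":0.5,"linear":[0,0,0],"rot":[0,0,0]},{"hand":0.5,"linear":[0,0,0],"rot":[0,0,0]},{"hand":0.5,"linear":[0,0,0],"rot":[0,0,0]}]' 60
python3 - <<'E'
from m import *
s,o=snap('side','d2');R=Ro.from_quat(o['tcp_rot']).as_matrix();print(o['eef_pos'],o['contact_force'],o['gripper_width'])
print('delta tool',R.T@(np.array([.541,-.212,.073])-o['eef_pos'])*100)
P=cloud(s);H=cv2.cvtColor(s['image'],cv2.COLOR_RGB2HSV);h,S,V=[H[...,i].astype(int) for i in range(3)]
M=(h>15)&(h<32)&(S>120)&(s['depth']>0)&(np.linalg.norm(P[...,:2]-o['eef_pos'][:2],axis=2)<.06)
Q=P[M];print(len(Q),np.percentile(Q,[1,50,99],axis=0).round(3))
E
```

```text
t: 6.25
eef_pos: [0.5452, -0.2194, 0.1958]
tcp_rot: [-0.034, -0.706, 0.707, 0.036]
contact_force: [-0.7, -1.0, -1.8]
gripper_width: 0.0113
t: 6.5
eef_pos: [0.5468, -0.2116, 0.1969]
tcp_rot: [0.031, 0.707, -0.706, -0.032]
contact_force: [-0.3, -0.3, -3.3]
gripper_width: 0.0115
[ 0.54680985 -0.21155214  0.19689578] [-0.33114556 -0.30567466 -3.30270998] 0.01145878164019414
delta tool [ 0.5564472  12.39023075  0.11720671]
1458 [[ 0.526 -0.219  0.132]
 [ 0.53  -0.215  0.177]
 [ 0.559 -0.205  0.23 ]]
```

```bash
python3 -m handwheel '[{"hand":0.5,"linear":[0.4,1.5,0],"rot":[0,0,0]},{"hand":0.5,"linear":[0,2.5,0],"rot":[0,0,0]},{"hand":0.5,"linear":[0,2.5,0],"rot":[0,0,0]},{"hand":0.5,"linear":[0,2.5,0],"rot":[0,0,0]},{"hand":0.5,"linear":[0,1.8,0],"rot":[0,0,0]},{"hand":0.5,"linear":[0,0.9,0],"rot":[0,0,0]},{"hand":0.5,"linear":[0,0.3,0],"rot":[0,0,0]},{"hand":0.5,"linear":[0,0,0],"rot":[0,0,0]},{"hand":0.5,"linear":[0,0,0],"rot":[0,0,0]}]' 60; python3 -m handwheel '[{"hand":0.5,"linear":[0,0.15,0],"rot":[0,0,0]},{"hand":0.5,"linear":[0,0.15,0],"rot":[0,0,0]},{"hand":0.5,"linear":[0,0,0],"rot":[0,0,0]}]' 60
```

```text
t: 7.3
eef_pos: [0.5439, -0.2127, 0.0791]
tcp_rot: [-0.033, -0.706, 0.707, 0.032]
contact_force: [0.4, -0.7, -2.2]
gripper_width: 0.0111
t: 7.55
eef_pos: [0.5432, -0.2132, 0.0753]
tcp_rot: [-0.033, -0.706, 0.706, 0.032]
contact_force: [-0.2, -0.6, -2.6]
gripper_width: 0.0115
```

```bash
python3 -m handwheel '[{"hand":0.5,"linear":[0,0.15,0],"rot":[0,0,0]},{"hand":0.5,"linear":[0,0.1,0],"rot":[0,0,0]},{"hand":0.5,"linear":[0,0,0],"rot":[0,0,0]}]' 60; python3 -m handwheel '[{"hand":0.5,"linear":[0,0.1,0],"rot":[0,0,0]},{"hand":0.5,"linear":[0,0,0],"rot":[0,0,0]}]' 60
```

```text
t: 7.8
eef_pos: [0.5429, -0.2131, 0.0722]
tcp_rot: [0.033, 0.706, -0.706, -0.033]
contact_force: [-0.8, -0.3, -1.5]
gripper_width: 0.0113
t: 7.97
eef_pos: [0.5431, -0.2131, 0.0721]
tcp_rot: [-0.033, -0.706, 0.706, 0.032]
contact_force: [-3.3, 0.5, 4.8]
gripper_width: 0.0109
```

The foot is on the tray floor: vertical force went from −3 to +4.8 N at TCP 0.072 m, as predicted. Releasing.

```bash
python3 -m handwheel '[{"hand":1.5,"linear":[0,0,0],"rot":[0,0,0]},{"hand":2,"linear":[0,0,0],"rot":[0,0,0]},{"hand":3,"linear":[0,0,0],"rot":[0,0,0]},{"hand":5,"linear":[0,0,0],"rot":[0,0,0]},{"hand":7,"linear":[0,0,0],"rot":[0,0,0]},{"hand":8,"linear":[0,0,0],"rot":[0,0,0]},{"hand":8,"linear":[0,-1,0],"rot":[0,0,0]},{"hand":8,"linear":[0,-2,0],"rot":[0,0,0]},{"hand":8,"linear":[0,-3,0],"rot":[0,0,0]},{"hand":8,"linear":[0,-3.5,0],"rot":[0,0,0]},{"hand":8,"linear":[0,-3.5,0],"rot":[0,0,0]},{"hand":8,"linear":[0,-2,0],"rot":[0,0,0]}]' 20; python3 -m handwheel '[{"hand":8,"linear":[0,0,0],"rot":[0,0,0]},{"hand":8,"linear":[0,0,0],"rot":[0,0,0]},{"hand":8,"linear":[0,0,0],"rot":[0,0,0]},{"hand":8,"linear":[0,0,0],"rot":[0,0,0]}]'
python3 - <<'E'
from m import *
for n,f in(('side','d3'),('scene','s3')):
    s,o=snap(n,f);P=cloud(s);H=cv2.cvtColor(s['image'],cv2.COLOR_RGB2HSV);h,S,V=[H[...,i].astype(int) for i in range(3)];ok=s['depth']>0
    M=(h>15)&(h<32)&(S>120)&ok&(np.linalg.norm(P[...,:2]-np.array([.541,-.212]),axis=2)<.14)
    Q=P[M];print(n,len(Q),np.percentile(Q,[1,50,99],axis=0).round(3).tolist())
    M=(S<50)&(V>120)&ok&(abs(P[...,2]-.11)<.005)&(np.linalg.norm(P[...,:2]-np.array([.595,.17]),axis=2)<.05)
    print('steel',M.sum(),M.sum() and rect(P[M]))
E
```

```text
t: 8.97
eef_pos: [0.5442, -0.2132, 0.2266]
tcp_rot: [-0.034, -0.706, 0.707, 0.031]
contact_force: [0.7, -0.1, 0.1]
gripper_width: 0.0798
t: 9.3
eef_pos: [0.5422, -0.2129, 0.22]
tcp_rot: [0.032, 0.707, -0.706, -0.033]
contact_force: [0.3, -0.0, 0.3]
gripper_width: 0.0802
side 1156 [[0.522, -0.221, 0.007], [0.531, -0.218, 0.06], [0.557, -0.207, 0.105]]
steel 160 (array([594. , 168.5]), array([15.5, 36.4]), 82.0)
scene 732 [[0.494, -0.279, 0.004], [0.543, -0.207, 0.058], [0.561, -0.202, 0.105]]
steel 172 (array([595.2, 170.7]), array([13.2, 35.8]), 86.0)
```

View pics/d3.png

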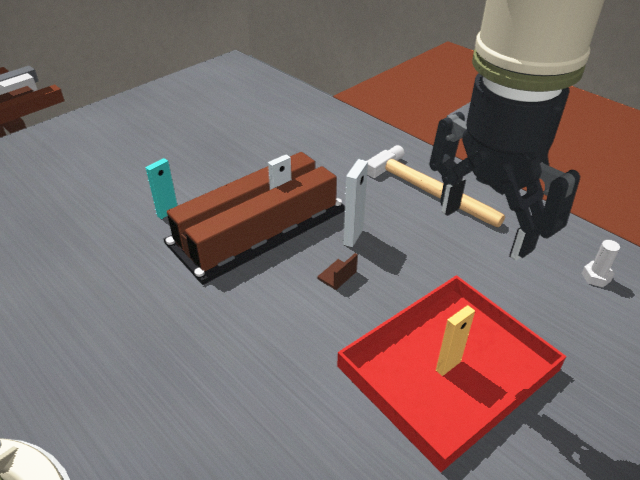

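The brass spacer stands in the tray at (455,345), the gripper is clear, and the steel spacer is unmoved at (280,171). Handing in.

```bash
python3 -c "
from station import r
print(r.sign_off())"
```

```text
the job is handed in; nothing more can be done
None
```

I gripped the brass spacer by its top edge, pulled it straight up out of the gap and lowered it to the tray floor. I let go only once the wrist force showed contact (about −3 N hanging, +4.8 N on the floor). The job was handed in at about 9.4 s, well inside the 43 s limit.

Last checks, from both fixed cameras:
- **Brass spacer:** it stands upright near the tray's centre, with its foot at floor level (about 4–7 mm) and its top at 105 mm.
- **Steel spacer:** it stands in the gap within about 1 mm of its first measured position.
- **Gripper:** it is open, about 0.22 m up, and reads no contact force.

No check failed. The only disagreement was small: the first side view put the brass spacer about 6 mm off the scene view, and two wrist views confirmed the scene view.

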